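# Reverse the double-ended feed blade under a seized swing clamp

### The job

The swing clamp on the sloping nest has seized: break its knob loose with a firm anticlockwise twist and swing its arm clear of the steel feed blade. Lift the blade out, turn it end for end so that its forked end faces out, downhill and away from the air cylinder, lay it down flat and fully home in both saddles, and then turn the knob all the way back so that the arm is tight over the blade again. Leave the bin, the screwdriver and the oiler where they are.

Things in the scene. Friction and masses are not known exactly. Their poses are not given: they have to be found in the camera images.
- nest: grey sloping deck, 150 x 175 mm. Origin on its upper face, midway between the two saddles. z is the deck's normal and leans 0.42 rad (24 degrees) from vertical, roughly towards the robot; y points straight downhill, to the out side; x is level, to the left seen from the robot. The air cylinder is uphill, y = -97 to -196 (36 mm wide, up to z = 56). Offsets in other entries: this frame, in mm.
- saddle_out (a point): slot floor, at its middle, of the lower, out-side saddle: nest (0, 38, 32). A dark steel U block 43 mm wide in x, 12 mm thick in y, with an open-topped slot along y, 19 mm wide, walls to z = 45, mouth flared to 24 mm over the last 5 mm.
- saddle_in (a point): the same on the like saddle uphill, by the cylinder: nest (0, -38, 32). Between the saddles 64 mm is free, down to the deck at z = 0.
- blade: loose steel feed blade, about 0.3 kg, 166 mm long along its y. Origin: its centre. Middle: grip block 20 wide (x), 58 long (y), 24 mm high (z), between the saddles; then 16 x 16 mm shanks to y = -56 and +56, lying in the slots. Home: centre at nest x = 0 (1.5 mm play), y = 0 (3 mm play; it may slide downhill), z = 40, its z along the nest's z. Starts pin out; must end fork out.
- blade_fork (a point): tip of the two-pronged fork, 30 mm wide, 14 mm high, 83 mm from the blade's centre at its +y end
- blade_pin (a point): tip of the plain round pin, 10 mm thick, 83 mm from the blade's centre at its -y end
- clamp (a joint): swing clamp angle, 0 to 1.5 rad. Knob and arm are one part. 0 (start): arm points to nest -x across the blade's shank, 2 mm above it, and blocks it. Grows anticlockwise seen from above the deck, arm swinging uphill; clear from 1.1. Seized: 0.45 Nm from 0 to 0.45 rad, then easing; beyond 0.85 only 0.03 Nm. Likewise when turned back (0.6 Nm to re-enter). Stays where left.
- clamp_grip (a point): on the clamp's axis (parallel to the nest's z) at nest (62, -38, 82), inside the knob's wing: black bar 46 mm long in line with the arm, 14 mm thick, z = 64 to 94. Below it the steel arm, 18 mm wide, z = 50 to 58, reaching 74 mm from the axis over the blade and 14 mm behind.
- bin: bystander: blue open parts bin, 150 x 110 x 55 mm; origin under its centre
- driver: bystander: screwdriver lying on the table; origin under its middle
- oiler: bystander: small white bottle, 44 mm across, 100 mm high; origin under its centre
Not all that is in view belongs to the job. What is shaped like the blade but blue or yellow is not meant.

How it is judged:
By the outcome, as a careful person would: the job done as asked, in the order asked, and still so for the second after the job is handed in, with the robot touching nothing.
It also fails if it takes over 61 s, if anything falls off the work surface, if the arm or the gripper's body presses on something with over 40 N, if the wrist force passes 120 N, or if a joint passes its speed limit or range.

### The arm

A 6-joint arm with a two-finger parallel gripper is mounted at the origin on the work surface. World frame = base frame: x ahead of the robot, y to its left, z up, the work surface at z = 0. Lengths are in m, angles in degrees, forces in N, time in s.
With the tool pointing down it reaches from about 0.375 to 0.9 m from the base axis. Payload 3.1 kg.
Tool frame: the origin (TCP) lies on the centre line of the jaws, within the pads' length; the fingertips stand 25 mm ahead of it and the grasp point (between the pads) lies 6 mm ahead of it; z points along the fingers, y is the line along which they close (so a half turn about z gives the same grasp; the last joint's range is limited). The gripper opens to 87 mm and grips with 3 to 60 N. Pads are 19 mm wide; open, the fingers measure 117 mm over their backs; the gripper's body (75 mm by 190 mm) begins 51 mm behind the grasp point.
Start: joints at [-84.826, 30.224, 82.088, -0, 67.689, -10.227], TCP at [0.166, -0.603, 0.248] pointing down, gripper open.
Joint ranges: [-176.69, 176.69], [-43.24, 126.21], [12.49, 139.97], [-82, 262], [0, 151.66], [-163.58, 163.58]. Speed limits (degrees/s): [159.86, 159.86, 180, 180, 180, 180].

### API

Orientations are given as a 3x3 rotation matrix whose columns are the frame's x, y, z axes.
In Python, from rig import bot, cams, models gives the robot as it stands. The module is installed in compiled form; this text tells all that it offers.
- The arm moves only by the shell command python3 -m handwheel 'ROWS' [OPENING]. ROWS is JSON, a list of rows, each a list of 6 numbers: the shift along the world's x, y, z each as a share of 1 m, from -1 to 1, then the turn, a rotation vector about the world's x, y, z each as a share of 2 rad, from -1 to 1. In form: [[dx, dy, dz, wx, wy, wz], ...]. A call has exactly 8 rows; each row is the pose to reach, as a shift and turn from the pose commanded when the call began; what a row does not reach only later rows make up. A row lasts 1/12 s, in which the tool goes at most 41.7 mm and 7.16 degrees, less where a joint would pass 70% of its speed; a pose out of reach is approached as far as the arm can. A call with a number of a shift or a turn outside -1 to 1 is refused whole. A call with a gripper value outside its range is refused whole. OPENING is the opening, from -1 (shut) to 1 (fully open), so that 0 is half open, set as the call begins (- or left out, the last holds). The fingers move at their own pace and stop on an object; the grip force is fixed at half the most. Time passes only in rows, so rows that repeat a pose let the fingers close, or fill a call up. It gives the time, the measured TCP pose, the force, the opening and the grip force at its end, in the units of the state.
- bot.read_state(): the state, without advancing time (a new reading comes with each control period).
- cams.capture(name): name is "scene" or "top" or "wrist"; returns (picture, depth): 384x512x3 uint8, blue, green, red; 384x512 float32, m along the optical axis (not along the pixel's ray), 0 where there is no reading.
- cams.calibration(name): a dict with "mtx" (3x3 intrinsics, pixels), "R" (3x3) and "t" (3): a world point X has camera coordinates R X + t; the wrist camera has in their place "tool_from_camera" (4x4, takes a point from camera to tool coordinates, whose origin is the TCP and whose axes are the flange's). Camera axes: x right, y down, z forward; pixel columns grow to the right and rows downward; lengths in m; the calibration is good to about 2 mm. A picture is of the moment at which its call begins: read the wrist's pose just before it. calibration takes no time and is no camera call.
- bot.hand_in(): hands the job in; it is judged then, once.
Trained networks look in the newest picture that a camera, given by its name, has taken for a name from the list of things; names that differ only in an ending like _2 or _b are one class to them, and where a whole thing is asked for, a point or a joint stands for the part that bears it (a point fixed in the world has none). Each returns a list of dicts, best first, with "conf" (0 to 1); they miss things now and then, are a little off and sometimes report something else, mostly with a low value. They report only what shows in the picture. A call takes as long as a camera call. They do not tell look-alikes from the thing itself.
- models.spot_in(query, camera): "position" ([column, row] in pixels, amid what is visible of it).
- models.tip_of(query, camera): "position" ([column, row] in pixels: a listed point, or the origin of a listed thing).
The state is a dict: "time_s": time; "joint_positions": joint angles; "qvel": joint speeds; "tau": joint torques, N m; "position": TCP position; "tcp_rot": TCP orientation; "force": force on the tool from outside, world axes, zero at the start; "moment": the same for the moment, N m; "opening": opening from 0.0 (shut) to 1.0 (fully open); "grasp_force": force on a finger pad.
Only numpy, scipy, OpenCV 4.12 (cv2) and the standard library are available. Lean on these libraries where they do the work, as an engineer would, in place of code of your own. Each camera call takes 0.05 s, during which the arm holds its last target. There are 200 camera calls.

## Working session

There is one attempt and no reset: what is moved stays moved. The work goes in short steps, Python scripts to look and compute and a shell command to move; the robot and the scene stay as the last step left them, time stands still between calls to the robot, and variables do not carry over. Pictures are saved under pics/ and viewed, at most 10 in all, crops included, and the job is handed in when it is done.

```bash
mkdir -p pics
cat > h.py <<'E'
import numpy as np, cv2, json
from rig import bot, cams, models
def w2p(c,X):
    k=cams.calibration(c); p=k["R"]@np.asarray(X)+np.ravel(k["t"]); q=k["mtx"]@p; return q[:2]/q[2]
def p2w(c,uv,d,st=None):
    k=cams.calibration(c); m=np.array(k["mtx"]); u,v=uv
    if np.isscalar(d)==False:
        r,cc=int(round(v)),int(round(u)); w=d[max(r-2,0):r+3,max(cc-2,0):cc+3]; w=w[w>0]; d=np.median(w) if len(w) else np.nan
    p=d*np.linalg.inv(m)@[u,v,1]
    if c=="wrist":
        st=st or bot.read_state(); T=np.array(k["tool_from_camera"]); t=T[:3,:3]@p+T[:3,3]
        return np.array(st["tcp_rot"])@t+st["position"]
    return np.array(k["R"]).T@(p-np.ravel(k["t"]))
E
cat > a.py <<'E'
from h import *
print(bot.read_state())
for c in ["scene","top"]:
    im,d=cams.capture(c); cv2.imwrite(f"pics/{c}0.png",cv2.resize(im,(800,600))); np.save(f"{c}.npy",d); cv2.imwrite(f"{c}raw.png",im)
    for q in ["nest","blade","blade_fork","blade_pin","clamp","clamp_grip","saddle_out","saddle_in","bin","driver","oiler"]:
        for r in models.tip_of(q,c)[:3]:
            print(c,q,np.round(r["position"],1),round(r["conf"],2),np.round(p2w(c,r["position"],d),3))
E
python3 a.py
```

```text
{'time_s': 0.0, 'joint_positions': array([-8.48272949e+01,  3.02781281e+01,  8.21563946e+01,  2.15491620e-03,
        6.76876020e+01, -1.02275295e+01]), 'qvel': array([ 0.00359642,  0.01715937, -0.01409192, -0.09850454,  0.10653118,
       -0.05264828]), 'tau': array([ 8.14771302e-04, -4.40034091e+01, -1.76592493e+01,  6.32966822e-02,
        5.82369359e-02, -1.69575246e-04]), 'position': array([ 0.16594917, -0.60187109,  0.2465805 ]), 'tcp_rot': array([[ 9.64098151e-01,  2.65546098e-01, -1.57517093e-04],
       [ 2.65545824e-01, -9.64095895e-01,  2.12593108e-03],
       [ 4.12671120e-04, -2.09143423e-03, -9.99997728e-01]]), 'force': array([ 0.78925607,  0.54030957, -0.4472211 ]), 'moment': array([-0.01546084, -0.02907679, -0.00191877]), 'grasp_force': 0.0, 'opening': 1.0012237380516729}
scene nest [219.2 176.3] 0.62 [ 0.566 -0.066  0.133]
scene blade [143.  248.2] 0.86 [ 0.808 -0.184  0.017]
scene blade [301.3 271.7] 0.84 [0.696 0.244 0.021]
scene blade [222.7 162.5] 0.49 [ 0.539 -0.067  0.164]
scene blade_fork [328.3 284.5] 0.74 [0.697 0.321 0.012]
scene blade_fork [111.6 257.2] 0.69 [ 0.869 -0.244  0.017]
scene blade_fork [212.  170.5] 0.51 [ 0.606 -0.064  0.191]
scene blade_pin [273.4 261.4] 0.89 [0.692 0.162 0.012]
scene blade_pin [170.7 238.2] 0.66 [ 0.735 -0.143 -0.002]Traceback (most recent call last):
  File "a.py", line 6, in <module>
    for r in models.tip_of(q,c)[:3]:
             ~~~~~~~~~~~~~^^^^^
ValueError: it knows: bin, blade, blade_fork, blade_pin, clamp_grip, driver, nest, oiler, saddle_in, saddle_out
```

```bash
cat > a.py <<'E'
from h import *
for c in ["scene","top"]:
    im,d=cams.capture(c); cv2.imwrite(f"pics/{c}0.png",cv2.resize(im,(800,600))); np.save(f"{c}.npy",d); cv2.imwrite(f"{c}raw.png",im)
    for q in ["nest","blade","blade_fork","blade_pin","clamp_grip","saddle_out","saddle_in"]:
        for r in models.tip_of(q,c)[:3]:
            print(c,q,np.round(r["position"],1),round(r["conf"],2),np.round(p2w(c,r["position"],d),3))
print(bot.read_state()["time_s"])
E
python3 a.py
```

```text
scene nest [220.9 179.3] 0.55 [ 0.567 -0.06   0.124]
scene blade [143.2 251.1] 0.97 [ 0.809 -0.186  0.004]
scene blade [297.8 269.1] 0.8 [0.694 0.233 0.023]
scene blade [222.6 162.7] 0.48 [ 0.546 -0.064  0.17 ]
scene blade_fork [111.  255.3] 0.88 [ 0.86  -0.257  0.006]
scene blade_fork [328.8 282.8] 0.82 [ 0.683  0.32  -0.001]
scene blade_fork [211.9 169.9] 0.57 [ 0.604 -0.065  0.191]
scene blade_pin [167.3 237.4] 0.73 [ 0.737 -0.153 -0.001]
scene blade_pin [236.4 159.4] 0.65 [ 0.539 -0.023  0.193]
scene blade_pin [271. 263.] 0.56 [0.695 0.156 0.005]
scene clamp_grip [238.9 160.7] 0.65 [ 0.539 -0.015  0.191]
scene saddle_out [223.2 163.6] 0.57 [ 0.548 -0.061  0.17 ]
scene saddle_out [218.5 169.7] 0.18 [ 0.571 -0.064  0.164]
scene saddle_in [214.3 168.9] 0.95 [ 0.579 -0.073  0.17 ]
top nest [308.7 216. ] 0.9 [ 0.53  -0.069  0.138]
top nest [309.4 235.8] 0.48 [ 0.478 -0.074  0.125]
top blade [316.3 222.3] 0.9 [ 0.513 -0.089  0.147]
top blade [347.6 138.8] 0.85 [ 0.801 -0.199  0.023]
top blade [207.8 164.6] 0.85 [0.693 0.231 0.024]
top blade_fork [182.5 167.5] 0.87 [0.681 0.309 0.017]
top blade_fork [313.4 192.6] 0.8 [ 0.598 -0.081  0.13 ]
top blade_fork [364.2 119.1] 0.54 [ 0.881 -0.258 -0.002]
top blade_pin [233.6 169. ] 0.87 [ 0.69   0.152 -0.   ]
top blade_pin [314.1 255.1] 0.73 [ 0.436 -0.104  0.011]
top blade_pin [330.6 158.8] 0.52 [ 0.74  -0.151  0.   ]
top clamp_grip [288.9 208.8] 0.64 [ 0.536 -0.01   0.196]
top saddle_out [312.3 237.1] 0.55 [ 0.475 -0.081  0.128]
top saddle_in [313.  208.1] 0.69 [ 0.547 -0.076  0.169]
1.05
```

View pics/scene0.png

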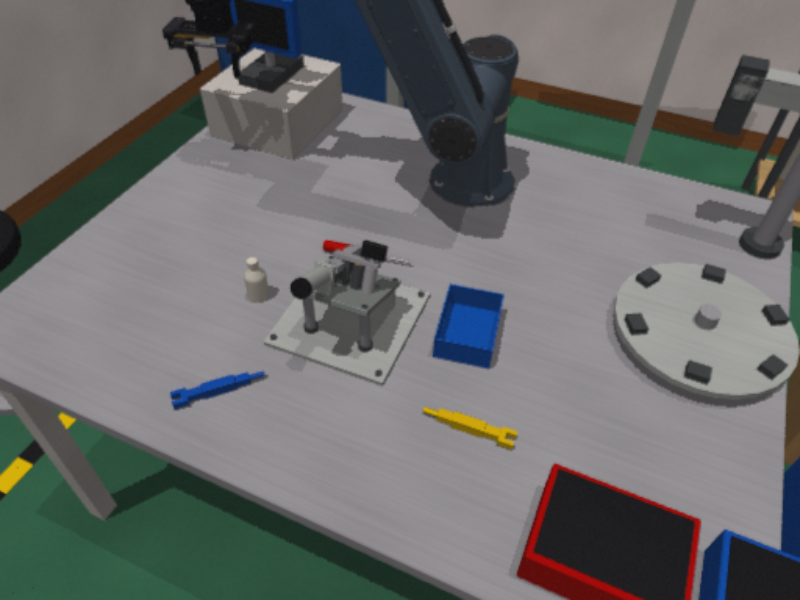

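View pics/top0.png

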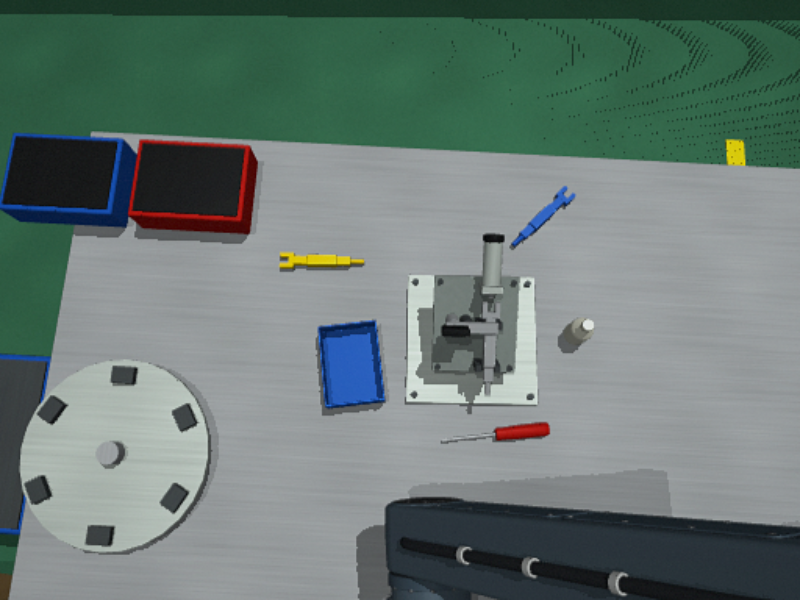

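The top view shows three blade shapes: blue at (543,218), yellow at (322,261) and steel in the nest at (490,340). The steel one lies in the saddles under the clamp arm, with its pin downhill, so it is the blade meant. The knob is at (456,331). I'll confirm with a wrist close-up along the nest normal.

```bash
cat > go.py <<'E'
import sys
from h import *
from scipy.spatial.transform import Rotation as Ro
# nest frame estimate: origin + yaw
try: N=json.load(open("nest.json"))
except Exception: N={"o":[.540,-.074,.094],"yaw":0.0}
o=np.array(N["o"]); c,s=np.cos(.42),np.sin(.42)
Rn=Ro.from_euler("z",N["yaw"]).as_matrix()@np.array([[0,-c,-s],[1,0,0],[0,-s,c]])
def n2w(p): return o+Rn@(np.array(p)/1000)
def w2n(X): return Rn.T@(np.asarray(X)-o)*1000
def tool(yaw): # 90: tool x along nest x ; tool z = -nest z
    a=np.radians(yaw-90); x=Rn@[np.cos(a),np.sin(a),0]; z=-Rn[:,2]; return np.c_[x,np.cross(z,x),z]
def plan(g,yaw): # g: grasp point in nest mm
    st=bot.read_state(); T=tool(yaw); p=n2w(g)-.006*T[:,2]
    w=Ro.from_matrix(T@np.array(st["tcp_rot"]).T).as_rotvec()
    print("shift",np.round(p-st["position"],4),"turn/2",np.round(w/2,4),"deg",round(np.degrees(np.linalg.norm(w)),1))
def where():
    st=bot.read_state(); R=np.array(st["tcp_rot"]); g=w2n(np.array(st["position"])+.006*R[:,2])
    E=Ro.from_matrix(R@tool(90).T).as_rotvec(); l=Rn.T@R
    print("t",round(st["time_s"],2),"grasp nest",np.round(g,1),"yaw",round(90+np.degrees(np.arctan2(l[1,0],l[0,0])),1),"zaxis",np.round(l[:,2],3),"open",round(st["opening"],3),"gf",round(st["grasp_force"],1),"F",np.round(Rn.T@st["force"],1),"M",np.round(Rn.T@st["moment"],2),"j",np.round(st["joint_positions"],0))
if __name__=="__main__":
    where()
    a=[float(x) for x in sys.argv[1:]]
    if a: plan(a[:3],a[3])
E
python3 go.py 0 0 280 90
```

```text
t 1.05 grasp nest [-528.5  281.3  287.2] yaw 16.8 zaxis [-0.     0.408 -0.913] open 0.997 gf 0.0 F [ 0.5 -0.3 -0.1] M [-0.05 -0.01 -0.02] j [-85.  30.  82.   0.  68. -10.]
shift [0.2574 0.5285 0.1076] turn/2 [-0.1366 -0.1793  0.6409] deg 77.8
```

```bash
M="python3 -m handwheel"
$M '[[0.03,0.06,0.08,0,0,0.06],[0.06,0.12,0.108,-0.02,-0.02,0.12],[0.1,0.2,0.108,-0.04,-0.05,0.2],[0.13,0.26,0.108,-0.07,-0.09,0.32],[0.16,0.33,0.108,-0.08,-0.11,0.4],[0.19,0.4,0.108,-0.1,-0.13,0.48],[0.22,0.46,0.108,-0.12,-0.16,0.57],[0.257,0.528,0.108,-0.137,-0.179,0.641]]'
python3 go.py 0 0 280 90
```

```text
time_s: 1.72
position: [0.3007, -0.3242, 0.3404]
tcp_rot: [[0.34, 0.89, 0.303], [0.939, -0.34, -0.056], [0.053, 0.303, -0.951]]
force: [0.5, 0.1, 0.7]
opening: 1.0
grasp_force: 0.0
t 1.72 grasp nest [-250.6  118.7  316.6] yaw 70.5 zaxis [-0.056  0.111 -0.992] open 1.0 gf 0.0 F [ 0.1 -0.7  0.4] M [ 0.06 -0.01  0.06] j [-72.   4. 108.  18.  60. -60.]
shift [0.1227 0.2502 0.0148] turn/2 [-0.0361 -0.0504  0.1722] deg 21.0
```

```bash
M="python3 -m handwheel"
$M '[[0.03,0.06,0.005,-0.01,-0.012,0.043],[0.06,0.12,0.01,-0.02,-0.025,0.08],[0.09,0.18,0.012,-0.027,-0.037,0.12],[0.12,0.24,0.014,-0.036,-0.05,0.17],[0.123,0.25,0.015,-0.036,-0.05,0.172],[0.123,0.25,0.015,-0.036,-0.05,0.172],[0.123,0.25,0.015,-0.036,-0.05,0.172],[0.123,0.25,0.015,-0.036,-0.05,0.172]]' >/dev/null
python3 go.py 0 0 280 90
python3 - <<'E'
from go import *
st=bot.read_state(); im,d=cams.capture("wrist"); cv2.imwrite("pics/w1.png",cv2.resize(im,(800,600))); np.save("w1.npy",d)
np.savez("w1s.npz",p=st["position"],R=st["tcp_rot"],im=im)
print(cams.calibration("wrist"))
for q in ["blade","blade_fork","blade_pin","clamp_grip","saddle_out","saddle_in","nest"]:
    for r in models.tip_of(q,"wrist")[:2]: print(q,np.round(r["position"]),round(r["conf"],2),np.round(w2n(p2w("wrist",r["position"],d,st)),1))
E
```

```text
t 2.38 grasp nest [  3.3  -0.4 280. ] yaw 90.1 zaxis [ 0.005  0.002 -1.   ] open 1.001 gf 0.0 F [ 0.1  1.2 -0.1] M [0.17 0.07 0.05] j [-33.  -2. 114.  17.  50. -43.]
shift [-0.0004 -0.0032 -0.0001] turn/2 [-0.0018 -0.0011 -0.0017] deg 0.3
{'mtx': array([[320.68454274,   0.        , 247.32530671],
       [  0.        , 320.68454274, 191.16135177],
       [  0.        ,   0.        ,   1.        ]]), 'tool_from_camera': array([[ 4.66801294e-04, -9.56606280e-01, -2.91383266e-01,
         8.01157503e-02],
       [ 9.99999834e-01,  5.44689915e-04, -1.86189744e-04,
         6.30393644e-04],
       [ 3.36823805e-04, -2.91383130e-01,  9.56606376e-01,
        -1.36433443e-01],
       [ 0.00000000e+00,  0.00000000e+00,  0.00000000e+00,
         1.00000000e+00]])}
blade [239. 173.] 0.9 [-3.5  9.3 60.7]
blade [351. 204.] 0.69 [-120.6 -201.2 -167.4]
blade_fork [310. 171.] 0.84 [-13.3 -82.7   8.1]
blade_fork [376. 220.] 0.68 [-166.8 -269.3 -203.8]
blade_pin [333. 178.] 0.9 [ -8.3 -98.8  63.8]
blade_pin [172. 173.] 0.85 [-6.7 90.  50.4]
clamp_grip [279. 123.] 0.73 [ 56.5 -31.3 103.1]
saddle_out [212. 170.] 0.58 [-1.  40.8 55.6]
saddle_in [278. 171.] 0.74 [  0.4 -36.   65.9]
nest [241. 162.] 0.71 [-1.6  8.5 10.5]
```

View pics/w1.png

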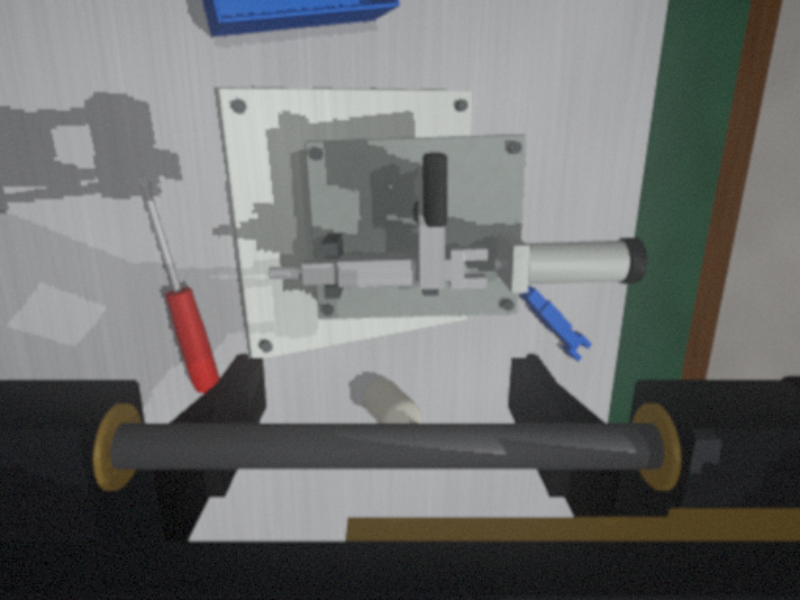

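The wrist view shows the knob wing at (435,190), the arm crossing the shank at (432,260), the steel blade's pin at left (285,272) and its fork at right (470,268), facing the cylinder. So the steel blade in the nest is confirmed. Next I refine the nest frame from the depth.

```bash
cat > fit.py <<'E'
from go import *
def cloud(d,st,c="wrist"):
    k=cams.calibration(c); m=np.array(k["mtx"]); v,u=np.mgrid[:384,:512]
    P=np.stack([(u-m[0,2])/m[0,0]*d,(v-m[1,2])/m[1,1]*d,d],-1)
    if c=="wrist":
        T=np.array(k["tool_from_camera"]); P=P@T[:3,:3].T+T[:3,3]; P=P@np.array(st["tcp_rot"]).T+st["position"]
    else: P=(P-np.ravel(k["t"]))@np.array(k["R"])
    return (P-o)@Rn*1000
def report(im,Q,ok):
    V=im.max(-1).astype(int); ok=ok&(np.abs(Q[...,0])<120)&(np.abs(Q[...,1])<130)
    x,y,z=Q[...,0],Q[...,1],Q[...,2]
    D=ok&(np.abs(z-dz)<6)&(np.abs(x-15)<70)&(np.abs(y)<80)
    A=np.c_[x[D],y[D],np.ones(D.sum())]; f=np.linalg.lstsq(A,z[D],rcond=None)[0]; print("deck",D.sum(),np.round(f,4),"ext x",np.percentile(x[D],[1,99]).round(1),"y",np.percentile(y[D],[1,99]).round(1))
    W=ok&(z>dz+88)&(z<dz+100)&(V<60)&(x>20)
    print("wing",W.sum(),"x",np.percentile(x[W],[2,98]).round(1),"y",np.percentile(y[W],[2,98]).round(1),"z",np.median(z[W]).round(1), "dir",np.polyfit(x[W],y[W],1).round(3))
    B=ok&(np.abs(x)<35)&(z>dz+47)&(z<dz+55)&(y>-20)&(y<27)
    for a in range(-20,26,8):
        S=B&(np.abs(y-a)<4); 
        if S.sum(): print("blk y",a,S.sum(),"x",np.percentile(x[S],[3,97]).round(1),"z",np.median(z[S]).round(1))
if __name__=="__main__":
    s=np.load("w1s.npz"); st={"position":s["p"],"tcp_rot":s["R"]}; d=np.load("w1.npy"); Q=cloud(d,st)
    dz=10; report(s["im"],Q,d>0)
    # same from top camera
    d=np.load("top.npy"); print("TOP"); dz=3; report(cv2.imread("topraw.png"),cloud(d,None,"top"),d>0)
E
python3 fit.py
```

```text
deck 7990 [1.530e-02 2.000e-03 8.309e+00] ext x [-54.1  84. ] y [-78.8  61.8]
wing 247 x [37.8 79.2] y [-31.8 -24.3] z 102.7 dir [  0.048 -29.94 ]
blk y -20 65 x [-14.5   4.1] z 60.4
blk y -12 119 x [-14.8   4.2] z 60.1
blk y -4 119 x [-14.6   3.9] z 60.1
blk y 4 104 x [-16.2   3.5] z 60.1
blk y 12 118 x [-16.2   3.1] z 60.2
blk y 20 119 x [-16.1   2.9] z 60.1
TOP
deck 852 [ 4.9000e-03 -1.1000e-03  7.0281e+00] ext x [-54.1  83.8] y [-79.5  62.4]
wing 69 x [36.4 78.4] y [-38.7 -25.1] z 101.1 dir [ 2.7000e-02 -3.5001e+01]
blk y -12 3 x [-15.4  -5.3] z 57.8
blk y -4 3 x [-5.5  3.9] z 56.1
blk y 4 3 x [2.1 4.3] z 53.7
blk y 12 3 x [3.5 3.5] z 51.8
blk y 20 5 x [-8.4  3.3] z 57.2
```

```bash
cat > fit2.py <<'E'
import json
json.dump({"o":[0,0,0],"yaw":0.04},open("nest.json","w"))
from go import Ro; import numpy as np
c,s=np.cos(.42),np.sin(.42); R0=np.array([[0,-c,-s],[1,0,0],[0,-s,c]])
o=np.array([.54,-.074,.094])+R0@[-.005,0,.0083]
json.dump({"o":list(o),"yaw":0.04},open("nest.json","w"))
import importlib,go; importlib.reload(go)
import fit; from fit import *
importlib.reload(fit)
s=np.load("w1s.npz"); st={"position":s["p"],"tcp_rot":s["R"]}
for c,d,im,p in [("wrist",np.load("w1.npy"),s["im"],st),("top",np.load("top.npy"),cv2.imread("topraw.png"),None)]:
    Q=fit.cloud(d,p,c); x,y,z=Q[...,0],Q[...,1],Q[...,2]; ok=d>0
    D=ok&(abs(z)<5)&(abs(x)<110)&(abs(y)<110)
    f=np.linalg.lstsq(np.c_[x[D],y[D],np.ones(D.sum())],z[D],rcond=None)[0]
    print(c,"deck",f.round(4),"x",np.percentile(x[D],[.3,99.7]).round(1),"y",np.percentile(y[D],[.3,99.7]).round(1))
    W=ok&(z>88)&(z<98)&(x>30)&(x<95)&(y<0)&(y>-80)
    print(" wing",W.sum(),"x",np.percentile(x[W],[2,98]).round(1),"y",np.percentile(y[W],[2,98]).round(1),np.median(z[W]).round(1),np.polyfit(x[W],y[W],1).round(3))
    A=ok&(z>54)&(z<62)&(x>-20)&(x<35)&(y<0)&(y>-80)
    print(" arm",A.sum(),"x",x[A].min().round(1),"y",np.percentile(y[A],[3,97]).round(1),np.median(z[A]).round(1))
    S=ok&(abs(x)<6)&(z>49.5)&(z<55)
    print(" block y",np.percentile(y[S],[2,98]).round(1),"x", x[ok&(abs(y)<15)&(z>49)&(z<55)&(abs(x)<30)].mean().round(2),"z",np.median(z[S]).round(1))
    S=ok&(abs(x)<3)&(y>57)&(y<100)&(z>25)&(z<50); print(" pin y max",y[S].max() if S.any() else None, "x",x[S].mean())
E
python3 fit2.py
```

```text
wrist deck [-0.0013 -0.0002 -0.0856] x [-53.7  95.2] y [-109.5   61.2]
 wing 674 x [41.2 84.6] y [-40.7 -27. ] 93.4 [-1.5000e-02 -3.2511e+01]
 arm 637 x -11.2 y [-42.4 -25.3] 57.8
 block y [-185.4   33.6] x 0.2 z 52.7
 pin y max 89.17639671901779 x 0.18521251139372197
top deck [-0.0024 -0.0007  0.2537] x [-54.2  95.2] y [-109.2   62. ]
 wing 93 x [40.7 84.7] y [-39.6 -26.8] 93.2 [-2.3000e-02 -3.2545e+01]
 arm 139 x -11.5 y [-42.2  -9.1] 57.6
 block y [-185.1   52.7] x 0.03 z 52.7
 pin y max 89.95464444087338 x 0.1562004599422976
```

```bash
python3 - <<'E'
from go import *
p=n2w([.4,4.2,0]); json.dump({"o":list(p),"yaw":0.037},open("nest.json","w")); print(p)
E
python3 go.py 62 -38 150 90; python3 go.py 62 -38 84 90
```

```text
[ 0.53276769 -0.07875368  0.09986604]
t 2.78 grasp nest [  4.9  -3.7 271.4] yaw 87.6 zaxis [-0.017  0.004 -1.   ] open 1.003 gf 0.0 F [ 0.1  0.  -1. ] M [0.15 0.05 0.03] j [-34.  -2. 114.  17.  50. -43.]
shift [ 0.0786  0.0599 -0.0969] turn/2 [-0.0011 -0.0018  0.0229] deg 2.6
t 2.78 grasp nest [  4.9  -3.7 271.4] yaw 87.6 zaxis [-0.017  0.004 -1.   ] open 1.003 gf 0.0 F [ 0.1  0.  -1. ] M [0.15 0.05 0.03] j [-34.  -2. 114.  17.  50. -43.]
shift [ 0.1055  0.0609 -0.1571] turn/2 [-0.0011 -0.0018  0.0229] deg 2.6
```

```bash
M="python3 -m handwheel"
$M '[[0.02,0.02,-0.03,0,0,0.023],[0.05,0.04,-0.06,-0.001,-0.002,0.023],[0.078,0.06,-0.09,-0.001,-0.002,0.023],[0.083,0.06,-0.107,-0.001,-0.002,0.023],[0.091,0.06,-0.124,-0.001,-0.002,0.023],[0.098,0.061,-0.141,-0.001,-0.002,0.023],[0.1055,0.061,-0.157,-0.001,-0.002,0.023],[0.1055,0.061,-0.157,-0.001,-0.002,0.023]]' 0 >/dev/null
python3 go.py 62 -38 84 90
python3 - <<'E'
from go import *
im,d=cams.capture("wrist"); cv2.imwrite("pics/w2.png",cv2.resize(im,(800,600)))
E
```

```text
t 3.45 grasp nest [ 62.5 -37.   81.4] yaw 90.0 zaxis [ 0.002  0.004 -1.   ] open 0.531 gf 0.0 F [-0.3  0.3 -0.9] M [0.14 0.06 0.03] j [-18.  22. 116.  23.  21. -41.]
shift [-0.0001 -0.0005  0.0027] turn/2 [-0.0008 -0.0021 -0.0006] deg 0.3
```

View pics/w2.png

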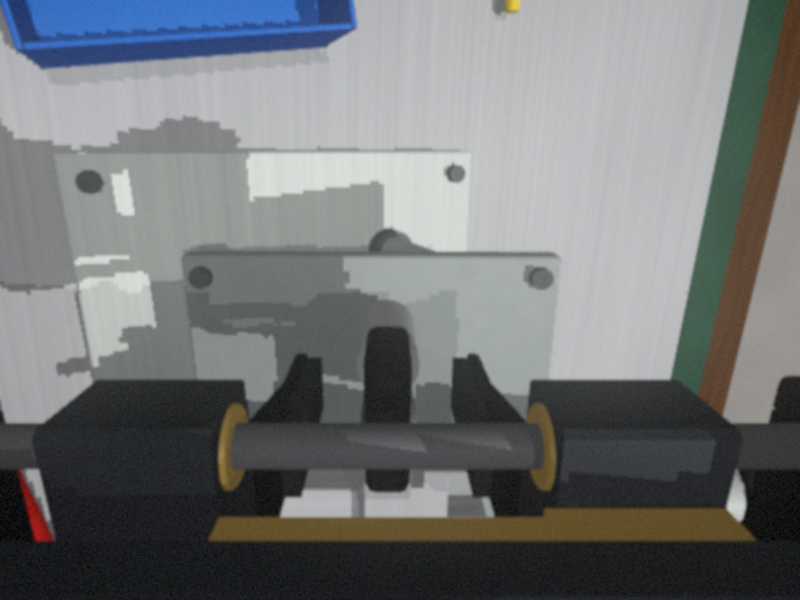

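The fingers straddle the wing symmetrically: wing at column 388, fingers at 311 and 465. I'll close on it and twist.

```bash
M="python3 -m handwheel"
$M '[[0,0,0.0025,0,0,0],[0,0,0.0025,0,0,0],[0,0,0.0025,0,0,0],[0,0,0.0025,0,0,0],[0,0,0.0025,0,0,0],[0,0,0.0025,0,0,0],[0,0,0.0025,0,0,0],[0,0,0.0025,0,0,0]]' -1 >/dev/null
python3 go.py 
$M '[[0,0,0,-0.016,-0.0006,0.037],[0,0,0,-0.033,-0.0012,0.073],[0,0,0,-0.049,-0.002,0.11],[0,0,0,-0.065,-0.0024,0.146],[0,0,0,-0.082,-0.003,0.183],[0,0,0,-0.098,-0.0036,0.219],[0,0,0,-0.114,-0.004,0.256],[0,0,0,-0.13,-0.005,0.292]]' >/dev/null
python3 go.py 62 -38 84 173
```

```text
t 4.17 grasp nest [ 64.  -37.3  87. ] yaw 90.2 zaxis [ 0.002  0.003 -1.   ] open 0.157 gf 30.0 F [-2.8  4.6  5.7] M [ 0.91  0.53 -0.03] j [-18.  22. 116.  23.  22. -40.]
t 4.83 grasp nest [ 63.7 -36.6  86.8] yaw 127.1 zaxis [ 0.003  0.005 -1.   ] open 0.16 gf 30.0 F [-5.6  6.9  5.2] M [ 1.33  0.96 -0.05] j [-18.  22. 116.  23.  22. -77.]
shift [ 0.0024 -0.0016 -0.002 ] turn/2 [-0.1635 -0.0088  0.3658] deg 45.9
```

```bash
M="python3 -m handwheel"
$M '[[0,0,0,-0.024,-0.001,0.053],[0,0,0,-0.048,-0.002,0.107],[0,0,0,-0.072,-0.003,0.16],[0,0,0,-0.095,-0.0035,0.214],[0,0,0,-0.12,-0.0044,0.267],[0,0,0,-0.143,-0.005,0.32],[0,0,0,-0.167,-0.006,0.374],[0,0,0,-0.167,-0.006,0.374]]' >/dev/null
python3 go.py 62 -38 84 173
python3 - <<'E'
from go import *
im,d=cams.capture("top"); cv2.imwrite("pics/t2.png",cv2.resize(im[150:270,240:400],(800,600),interpolation=cv2.INTER_CUBIC))
E
```

```text
t 5.5 grasp nest [ 62.9 -36.3  86.8] yaw 174.1 zaxis [ 0.     0.007 -1.   ] open 0.159 gf 30.0 F [-9.8  9.1  7.2] M [ 1.7   1.65 -0.02] j [ -18.   22.  116.   22.   22. -124.]
shift [ 0.0027 -0.0008 -0.0018] turn/2 [ 0.0039 -0.0032 -0.0085] deg 1.1
```

View pics/t2.png

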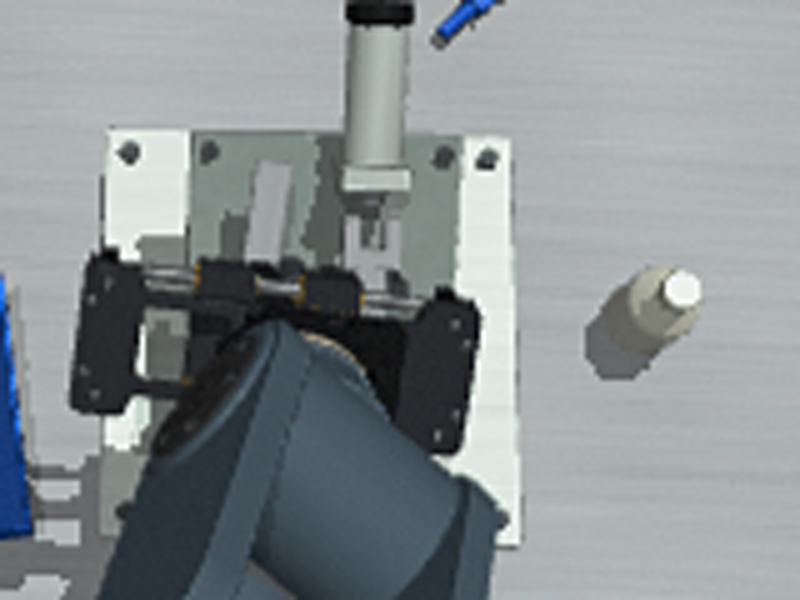

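The arm has swung uphill at (265,210), clear of the blade (about 1.47 rad). I'll release, rise and look.

```bash
M="python3 -m handwheel"
$M '[[0,0,0,0,0,0],[0,0,0,0,0,0],[0,0,0,0,0,0],[0,0,0,0,0,0],[-0.0145,-0.0005,0.032,0,0,0],[-0.0285,-0.001,0.064,0,0,0],[-0.043,-0.0015,0.096,0,0,0],[-0.057,-0.002,0.128,0,0,0]]' 0 >/dev/null
python3 go.py 0 0 200 180
cat > look.py <<'E'
import sys; import fit; from fit import *
n=sys.argv[1]; st=bot.read_state(); im,d=cams.capture("wrist"); cv2.imwrite(f"pics/{n}.png",cv2.resize(im,(800,600)))
Q=cloud(d,st); x,y,z=Q[...,0],Q[...,1],Q[...,2]; ok=d>0
D=ok&(abs(z)<5)&(x>20)&(x<90)&(y>-80)&(y<55); print("deck z",np.median(z[D]).round(2))
W=ok&(z>86)&(z<100)&(x>30)&(x<95)&(y<20)&(y>-80)
if W.sum()>20:
    p=cv2.fitLine(np.c_[x[W],y[W]].astype(np.float32),cv2.DIST_L2,0,.01,.01).ravel(); print("wing",W.sum(),p.round(3),"angle",np.arctan2(p[1],p[0]).round(3))
for a in range(-84,96,6):
    S=ok&(abs(y-a)<3)&(abs(x)<22)&(z>36)&(z<70)
    if S.sum()>4: print(a,S.sum(),"x",np.percentile(x[S],[3,97]).round(1),"z",np.percentile(z[S],[10,50,90]).round(1))
S=ok&(abs(x)<5)&(z>30)&(z<70); S2=S&(z>49.5); print("y of blade",y[S].min().round(1),y[S].max().round(1),"block",np.percentile(y[S2],[2,98]).round(1))
E
python3 look.py w3
```

```text
t 6.22 grasp nest [ 64.1 -39.1 227.7] yaw 173.8 zaxis [ 0.001  0.003 -1.   ] open 0.493 gf 0.0 F [-0.9 -0.   0.1] M [ 0.04 -0.03 -0.08] j [ -22.    4.  112.   14.   43. -116.]
shift [-0.0221 -0.065  -0.0413] turn/2 [-0.0227 -0.0025  0.0494] deg 6.2
deck z -0.11
wing 782 [  0.109   0.994  62.839 -36.457] angle 1.461
-84 6 x [-1.4  4.7] z [37.5 39.7 41.8]
-78 86 x [-14.7  14.6] z [40.6 46.4 47.3]
-72 104 x [-14.4  14.7] z [41.7 46.5 47.7]
-66 97 x [-14.6  14.7] z [43.  46.5 47.5]
-60 162 x [-14.3  14.7] z [45.8 46.7 47.7]
-54 163 x [-14.3  14.7] z [41.7 46.7 47.8]
-48 95 x [-7.5  7.7] z [44.9 47.6 48.6]
-42 196 x [-19.1  20.6] z [41.7 45.6 48.3]
-36 219 x [-19.8  20.8] z [42.8 45.4 48.3]
-30 153 x [-19.2  19.9] z [39.7 46.9 48.5]
-24 108 x [-9.5  9.7] z [48.3 51.8 52.7]
-18 133 x [-9.3  9.8] z [47.4 51.8 52.6]
-12 133 x [-9.4  9.7] z [48.4 51.7 52.8]
-6 134 x [-9.4  9.7] z [49.5 51.7 52.6]
0 136 x [-9.3  9.8] z [46.5 51.7 52.9]
6 142 x [-9.5  9.8] z [49.8 51.7 52.7]
12 142 x [-9.2  9.8] z [49.  51.7 52.7]
18 144 x [-9.4  9.7] z [48.9 51.8 52.8]
24 144 x [-9.7  9.8] z [50.3 51.7 52.6]
30 170 x [-15.4  17.3] z [44.3 51.1 52.6]
36 266 x [-19.8  20.7] z [41.4 45.4 48.3]
42 240 x [-19.4  20.6] z [42.4 45.7 48.5]
48 122 x [-7.8  7.9] z [45.8 47.6 48.7]
54 128 x [-7.9  7.8] z [45.5 47.7 48.7]
60 85 x [-7.   7.7] z [42.  45.2 48.4]
66 66 x [-4.3  4.4] z [41.5 43.9 44.8]
72 68 x [-4.3  4.4] z [41.4 43.8 45.5]
78 72 x [-4.4  4.4] z [41.8 43.7 44.8]
84 53 x [-4.2  4.3] z [40.6 43.8 45.1]
y of blade -196.2 85.5 block [-193.   31.]
```

View pics/w3.png

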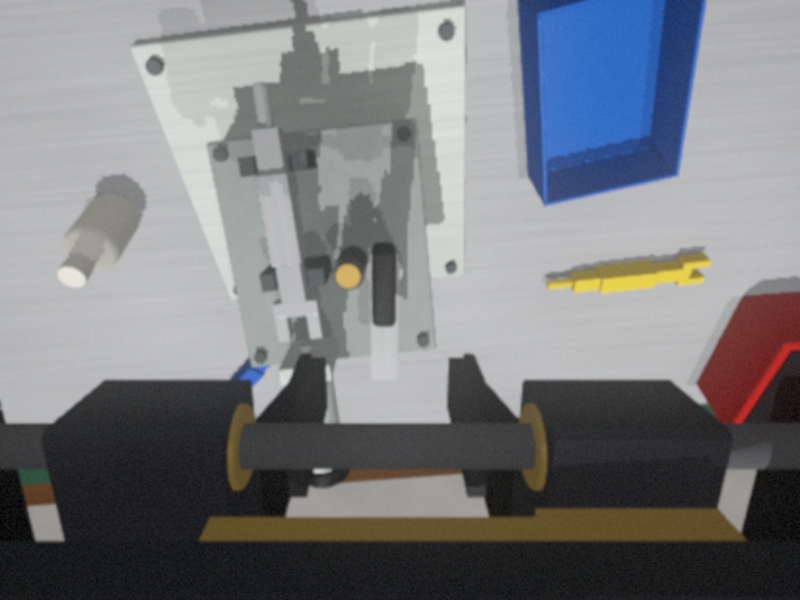

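```bash
python3 go.py 0 2.3 130 180; python3 go.py 0 2.3 49 180
```

```text
t 6.27 grasp nest [ 63.7 -42.8 233.2] yaw 173.9 zaxis [-0.003 -0.008 -1.   ] open 0.496 gf 0.0 F [ 0.7 -1.9  3.3] M [ 0.02 -0.13 -0.05] j [ -22.    3.  112.   14.   43. -116.]
shift [ 0.0033 -0.0636 -0.1126] turn/2 [-0.0208  0.0033  0.049 ] deg 6.1
t 6.27 grasp nest [ 63.7 -42.8 233.2] yaw 173.9 zaxis [-0.003 -0.008 -1.   ] open 0.496 gf 0.0 F [ 0.7 -1.9  3.3] M [ 0.02 -0.13 -0.05] j [ -22.    3.  112.   14.   43. -116.]
shift [ 0.0363 -0.0624 -0.1865] turn/2 [-0.0208  0.0033  0.049 ] deg 6.1
```

```bash
M="python3 -m handwheel"
$M '[[0,-0.02,-0.03,-0.02,0,0.049],[0.002,-0.042,-0.06,-0.022,0,0.049],[0.003,-0.0636,-0.09,-0.022,0,0.049],[0.003,-0.0636,-0.1126,-0.022,0,0.049],[0.003,-0.0636,-0.1126,-0.022,0,0.049],[0.003,-0.0636,-0.1126,-0.022,0,0.049],[0.003,-0.0636,-0.1126,-0.022,0,0.049],[0.003,-0.0636,-0.1126,-0.022,0,0.049]]' >/dev/null
python3 go.py 0 2.3 49 180
```

```text
t 6.93 grasp nest [  0.2   4.3 124.5] yaw 180.0 zaxis [-0.001  0.001 -1.   ] open 0.503 gf 0.0 F [-0.  -0.7  0.2] M [ 0.16 -0.1  -0.01] j [ -31.   17.  120.   30.   26. -148.]
shift [ 0.0326  0.001  -0.0681] turn/2 [ 0.0003 -0.0004  0.    ] deg 0.1
```

```bash
M="python3 -m handwheel"
$M '[[0.006,0,-0.012,0,0,0],[0.012,0,-0.026,0,0,0],[0.019,0,-0.04,0,0,0],[0.026,0.001,-0.054,0,0,0],[0.0326,0.001,-0.068,0,0,0],[0.0326,0.001,-0.068,0,0,0],[0.0326,0.001,-0.068,0,0,0],[0.0326,0.001,-0.068,0,0,0]]' >/dev/null
python3 go.py 0 2.3 49 180
```

```text
t 7.6 grasp nest [ 0.1  2.9 49.1] yaw 180.0 zaxis [ 0.     0.002 -1.   ] open 0.505 gf 0.0 F [-0.  -1.3  0.2] M [ 0.1  -0.09 -0.06] j [ -28.   27.  120.   45.   17. -162.]
shift [ 0.0005 -0.0001  0.0002] turn/2 [-0.0001 -0.0009  0.0002] deg 0.1
```

```bash
M="python3 -m handwheel"
$M '[[0,0,0,0,0,0],[0,0,0,0,0,0],[0,0,0,0,0,0],[0,0,0,0,0,0],[0,0,0,0,0,0],[0,0,0,0,0,0],[0,0,0,0,0,0],[0,0,0,0,0,0]]' -1 >/dev/null
python3 go.py
$M '[[-0.004,0,0.009,0,0,0],[-0.008,0,0.018,0,0,0],[-0.016,-0.0006,0.036,0,0,0],[-0.024,-0.001,0.055,0,0,0],[-0.033,-0.0012,0.073,0,0,0],[-0.041,-0.0015,0.0913,0,0,0],[-0.049,-0.0018,0.1096,0,0,0],[-0.049,-0.0018,0.1096,0,0,0]]' >/dev/null
python3 go.py 0 2 168 180
```

```text
t 8.27 grasp nest [-0.3  3.6 48.4] yaw 179.9 zaxis [ 0.     0.003 -1.   ] open 0.23 gf 30.0 F [ 0.6 -0.4  5.5] M [ 0.09 -0.08  0.01] j [ -28.   28.  120.   46.   17. -162.]
t 8.93 grasp nest [  0.    3.9 169.9] yaw 180.0 zaxis [-0.001  0.002 -1.   ] open 0.229 gf 30.0 F [-1.   1.  -3.1] M [ 0.37 -0.06 -0.06] j [ -32.   10.  119.   25.   33. -143.]
shift [ 0.0025  0.     -0.001 ] turn/2 [ 0.0002 -0.0011  0.0005] deg 0.1
```

```bash
M="python3 -m handwheel"
for i in 1 2 3; do
$M '[[0,0,0,0.025,0.001,-0.056],[0,0,0,0.051,0.002,-0.114],[0,0,0,0.076,0.003,-0.171],[0,0,0,0.102,0.0037,-0.228],[0,0,0,0.127,0.0047,-0.285],[0,0,0,0.153,0.0056,-0.342],[0,0,0,0.178,0.0066,-0.399],[0,0,0,0.2037,0.0075,-0.4565]]' >/dev/null
done
python3 go.py 0 1 130 0
```

```text
t 10.93 grasp nest [  0.5   5.3 166.6] yaw 8.0 zaxis [ 0.002 -0.    -1.   ] open 0.227 gf 30.0 F [ 0.7  1.7 -3.9] M [ 0.48 -0.02  0.05] j [-32.  11. 119.  26.  32.  28.]
shift [ 0.0189  0.0002 -0.0317] turn/2 [ 0.0276  0.0012 -0.0644] deg 8.0
```

```bash
M="python3 -m handwheel"
$M '[[0.006,0,-0.01,0.025,0.001,-0.056],[0.012,0,-0.02,0.0276,0.0012,-0.0644],[0.019,0.0002,-0.032,0.0276,0.0012,-0.0644],[0.025,0.0005,-0.045,0.0276,0.0012,-0.0644],[0.025,0.0005,-0.045,0.0276,0.0012,-0.0644],[0.025,0.0005,-0.045,0.0276,0.0012,-0.0644],[0.025,0.0005,-0.045,0.0276,0.0012,-0.0644],[0.025,0.0005,-0.045,0.0276,0.0012,-0.0644]]' >/dev/null
python3 go.py 0 1 80 0
python3 - <<'E'
from fit import *
st=bot.read_state(); im,d=cams.capture("wrist"); cv2.imwrite("pics/w4.png",cv2.resize(im,(800,600)))
Q=cloud(d,st); R=np.array(st["tcp_rot"]); g=w2n(np.array(st["position"])+.006*R[:,2])
x,y,z=[Q[...,i]-g[i] for i in range(3)]; ok=d>0
for a in range(-96,100,6):
    S=ok&(abs(y-a)<3)&(abs(x)<22)&(z>-30)&(z<30)
    if S.sum()>4: print(a,S.sum(),"x",np.percentile(x[S],[3,97]).round(1),"z",np.percentile(z[S],[10,50,90]).round(1), y[S].min().round(1))
E
```

```text
t 11.6 grasp nest [ -0.5  -0.6 117. ] yaw 0.4 zaxis [-0.003 -0.003 -1.   ] open 0.227 gf 30.0 F [-0.4  1.9 -3.6] M [ 0.54 -0.11  0.  ] j [-30.  18. 120.  31.  25.  31.]
shift [ 0.0137  0.001  -0.0344] turn/2 [ 0.0026  0.0017 -0.0026] deg 0.5
-84 123 x [-4.1  4.6] z [-7.1 -4.8 -3.6] -83.4
-78 308 x [-4.6  4.9] z [-6.8 -4.5 -3.2] -80.8
-72 302 x [-4.7  4.9] z [-6.7 -4.5 -3.3] -74.8
-66 291 x [-4.8  4.9] z [-6.9 -4.5 -3.3] -69.0
-60 275 x [-4.8  4.9] z [-6.9 -4.5 -3.3] -63.0
-54 561 x [-7.5  7.5] z [-5.3 -0.8  0.1] -57.0
-48 447 x [-7.5  7.5] z [-1.3 -0.5  0.3] -50.9
-42 421 x [-7.4  7.1] z [-1.2 -0.5  0.3] -45.0
-36 419 x [-7.4  7.1] z [-1.3 -0.5  0.2] -39.0
-30 628 x [-9.5  9.2] z [-1.6  0.4  3.7] -33.0
-24 494 x [-9.3  8.9] z [2.7 3.5 4.3] -27.0
-18 492 x [-9.5  9. ] z [2.7 3.5 4.2] -21.0
-12 2214 x [-19.2  18.6] z [-9.9  4.3 21.2] -15.0
-6 512 x [-10.6   9.9] z [2.7 3.5 4.9] -9.0
0 495 x [-13.3  13.2] z [ 2.9  3.7 29.4] -3.0
6 260 x [-14.7  14. ] z [27.5 29.3 29.8] 3.0
12 20 x [-14.9  14.1] z [28.1 29.1 29.5] 9.0
18 118 x [-9.9  8.8] z [2.8 3.6 4.3] 18.5
24 389 x [-10.    8.8] z [2.8 3.5 4.2] 21.0
30 157 x [-8.5  7.5] z [-0.9  0.6  3.5] 27.0
36 284 x [-8.4  6.5] z [-1.1 -0.5  0.2] 33.0
42 81 x [-8.   7.1] z [-1.4 -0.7  0.1] 39.0
```

View pics/w4.png

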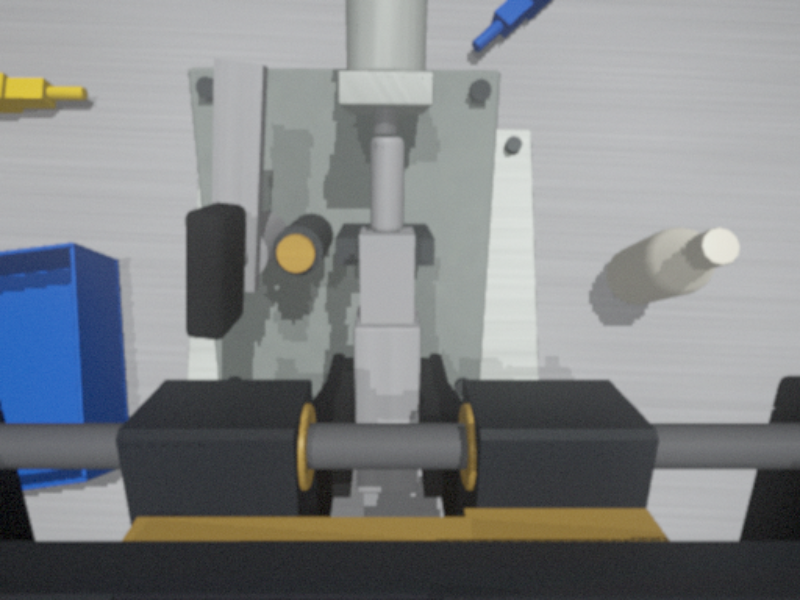

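In hand the blade is flat and centred, with the pin now pointing uphill at (388,140) and the fork downhill. I'll move over the slots.

```bash
M="python3 -m handwheel"; python3 go.py 0.3 1.6 68 0
$M '[[0.006,0.001,-0.012,0.0026,0.0017,-0.0026],[0.012,0.002,-0.025,0.0026,0.0017,-0.0026],[0.017,0.0015,-0.038,0.0026,0.0017,-0.0026],[0.0185,0.0015,-0.0455,0.0026,0.0017,-0.0026],[0.0185,0.0015,-0.0455,0.0026,0.0017,-0.0026],[0.0185,0.0015,-0.0455,0.0026,0.0017,-0.0026],[0.0185,0.0015,-0.0455,0.0026,0.0017,-0.0026],[0.0185,0.0015,-0.0455,0.0026,0.0017,-0.0026]]' >/dev/null
python3 go.py 0.3 1.6 48 0
```

```text
t 11.65 grasp nest [ -0.6  -0.7 117.2] yaw 0.4 zaxis [-0.003 -0.004 -1.   ] open 0.228 gf 30.0 F [ 0.7  1.7 -3.1] M [ 0.5  -0.06 -0.07] j [-30.  18. 120.  31.  25.  31.]
shift [ 0.0179  0.0016 -0.0459] turn/2 [ 0.0027  0.0019 -0.0025] deg 0.5
t 12.32 grasp nest [ 0.   0.4 68.4] yaw 0.0 zaxis [-0.001 -0.001 -1.   ] open 0.229 gf 30.0 F [ 0.2  1.8 -3.4] M [0.52 0.03 0.  ] j [-28.  25. 120.  40.  19.  23.]
shift [ 0.0072  0.0006 -0.0191] turn/2 [0.0004 0.0007 0.0001] deg 0.1
```

```bash
M="python3 -m handwheel"
$M '[[0.001,0.0003,-0.004,0.0004,0.0007,0],[0.002,0.0005,-0.007,0.0004,0.0007,0],[0.003,0.0006,-0.010,0.0004,0.0007,0],[0.0045,0.0006,-0.013,0.0004,0.0007,0],[0.006,0.0006,-0.016,0.0004,0.0007,0],[0.0072,0.0006,-0.019,0.0004,0.0007,0],[0.0072,0.0006,-0.0191,0.0004,0.0007,0],[0.0072,0.0006,-0.0191,0.0004,0.0007,0]]' >/dev/null
python3 go.py 0.3 1.6 48 0
```

```text
t 12.98 grasp nest [ 0.6  2.  47.9] yaw -0.0 zaxis [ 0.  0. -1.] open 0.226 gf 30.0 F [-0.6  1.5  6.7] M [ 0.59 -0.06  0.04] j [-28.  28. 120.  46.  16.  17.]
shift [ 0.0003 -0.0003  0.0003] turn/2 [-0.0001 -0.0002  0.    ] deg 0.0
```

Seated at z ≈ 48 with contact force. I'll release and rise, then check.

```bash
M="python3 -m handwheel"
$M '[[0,0,0,0,0,0],[0,0,0,0,0,0],[0,0,0,0,0,0],[0,0,0,0,0,0],[0,0,0,0,0,0],[-0.012,-0.0005,0.027,0,0,0],[-0.028,-0.001,0.064,0,0,0],[-0.045,-0.0016,0.1,0,0,0]]' 0 >/dev/null
$M '[[-0.016,-0.0006,0.036,0,0,0],[-0.02,-0.0006,0.045,0,0,0],[-0.02,-0.0006,0.045,0,0,0],[-0.02,-0.0006,0.045,0,0,0],[-0.02,-0.0006,0.045,0,0,0],[-0.02,-0.0006,0.045,0,0,0],[-0.02,-0.0006,0.045,0,0,0],[-0.02,-0.0006,0.045,0,0,0]]' >/dev/null
python3 look.py w5; python3 go.py 62 -38 150 174
```

```text
deck z -0.04
wing 1052 [  0.104   0.995  61.189 -38.527] angle 1.467
-84 10 x [-3.6  4. ] z [41.1 41.8 42.8]
-78 72 x [-3.9  5.2] z [41.5 43.6 45.1]
-72 77 x [-3.9  5.3] z [41.8 43.9 45. ]
-66 71 x [-3.9  4.3] z [41.9 44.  45.5]
-60 70 x [-4.   4.4] z [42.6 44.3 45.5]
-54 108 x [-7.4  8. ] z [41.7 47.4 48.6]
-48 108 x [-7.6  8. ] z [47.1 47.8 48.7]
-42 260 x [-19.9  20.3] z [40.5 46.  48.4]
-36 277 x [-20.1  20.4] z [40.3 45.5 48.5]
-30 177 x [-18.2  19.3] z [43.8 47.6 48.7]
-24 152 x [-9.6  9.9] z [50.8 51.8 52.6]
-18 132 x [-9.7 10. ] z [51.1 51.9 53.1]
-12 133 x [-8.8 10. ] z [51.  52.1 52.9]
-6 132 x [-8.8 10.1] z [50.9 51.9 52.8]
0 128 x [-8.9 10.1] z [51.1 52.  52.8]
6 126 x [-8.9  9.5] z [51.  51.9 52.7]
12 120 x [-9.   9.3] z [51.1 51.9 52.7]
18 114 x [-9.1  9.3] z [51.  52.  52.8]
24 114 x [-9.1  9.4] z [51.  51.9 52.8]
30 151 x [-19.6  20.1] z [37.6 48.3 52.2]
36 232 x [-19.7  20.7] z [40.2 45.4 48.3]
42 202 x [-19.6  19.9] z [40.3 45.6 48.4]
48 87 x [-7.4  7.7] z [47.2 47.9 48.9]
54 87 x [-7.5  7.7] z [47.1 48.  48.8]
60 200 x [-13.9  15. ] z [40.3 46.7 47.8]
66 139 x [-13.8  14.9] z [46.1 46.9 47.8]
72 84 x [-13.8  15.1] z [46.1 47.  47.9]
78 80 x [-13.9  15.2] z [45.9 46.9 47.8]
84 52 x [-14.   14.2] z [45.8 47.  47.7]
y of blade -149.8 67.6 block [-148.1   28.1]
t 14.37 grasp nest [  1.    2.9 205.3] yaw -0.0 zaxis [ 0.002  0.003 -1.   ] open 0.5 gf 0.0 F [0.4 0.5 0.2] M [ 0.21 -0.    0.01] j [-34.   6. 118.  22.  39.  39.]
shift [ 0.0576  0.0632 -0.0338] turn/2 [-0.6166 -0.0247  1.3878] deg 174.0
```

The blade is home: block top at z = 52 and shank tops at z = 48, level at both saddles, with the fork downhill. I'll go back to the knob.

```bash
M="python3 -m handwheel"
for i in 1 2 3; do
$M '[[0,0.003,0,-0.025,-0.001,0.056],[0,0.006,0,-0.051,-0.002,0.114],[0,0.009,0,-0.076,-0.003,0.171],[0.002,0.012,0,-0.102,-0.0037,0.228],[0.004,0.015,0,-0.127,-0.0047,0.285],[0.006,0.018,0,-0.153,-0.0056,0.342],[0.008,0.02,0,-0.178,-0.0066,0.399],[0.01,0.021,0,-0.2037,-0.0075,0.4565]]' >/dev/null
done
python3 go.py 62 -38 130 174
```

```text
t 16.37 grasp nest [ 63.  -26.8 192.5] yaw 171.8 zaxis [-0. -0. -1.] open 0.497 gf 0.0 F [0.1 0.1 0.8] M [ 0.11 -0.11 -0.01] j [ -21.    7.  116.   16.   36. -117.]
shift [ 0.0357  0.0003 -0.0525] turn/2 [-0.0076 -0.0003  0.0175] deg 2.2
```

```bash
M="python3 -m handwheel"
$M '[[0.012,0,-0.017,-0.0076,-0.0003,0.0175],[0.024,0,-0.035,-0.0076,-0.0003,0.0175],[0.0357,0.0003,-0.0525,-0.0076,-0.0003,0.0175],[0.0357,0.0003,-0.0525,-0.0076,-0.0003,0.0175],[0.0357,0.0003,-0.0525,-0.0076,-0.0003,0.0175],[0.0357,0.0003,-0.0525,-0.0076,-0.0003,0.0175],[0.0357,0.0003,-0.0525,-0.0076,-0.0003,0.0175],[0.0357,0.0003,-0.0525,-0.0076,-0.0003,0.0175]]' >/dev/null
python3 go.py 62 -38 84 174
```

```text
t 17.03 grasp nest [ 61.6 -38.6 131.5] yaw 173.7 zaxis [-0.001 -0.003 -1.   ] open 0.5 gf 0.0 F [ 0.3 -0.5  0.2] M [ 0.12 -0.08 -0.02] j [ -19.   16.  115.   19.   27. -120.]
shift [ 0.0188  0.0011 -0.0436] turn/2 [-0.0007  0.0014  0.003 ] deg 0.4
```

```bash
M="python3 -m handwheel"
$M '[[0.006,0,-0.014,-0.0007,0.0014,0.003],[0.012,0.001,-0.028,-0.0007,0.0014,0.003],[0.0188,0.001,-0.0436,-0.0007,0.0014,0.003],[0.0188,0.001,-0.0436,-0.0007,0.0014,0.003],[0.0188,0.001,-0.0436,-0.0007,0.0014,0.003],[0.0188,0.001,-0.0436,-0.0007,0.0014,0.003],[0.0188,0.001,-0.0436,-0.0007,0.0014,0.003],[0.0188,0.001,-0.0436,-0.0007,0.0014,0.003]]' >/dev/null
python3 go.py 62 -38 84 174
$M '[[0,0,0,0,0,0],[0,0,0,0,0,0],[0,0,0,0,0,0],[0,0,0,0,0,0],[0,0,0,0,0,0],[0,0,0,0,0,0],[0,0,0,0,0,0],[0,0,0,0,0,0]]' -1 >/dev/null
python3 go.py 62 -38 84 88
```

```text
t 17.7 grasp nest [ 61.8 -38.1  84. ] yaw 174.0 zaxis [-0. -0. -1.] open 0.502 gf 0.0 F [-0.6  0.   0.7] M [ 0.11 -0.06 -0.02] j [ -18.   22.  116.   23.   21. -125.]
shift [-0.0001  0.0002 -0.0001] turn/2 [0. 0. 0.] deg 0.0
t 18.37 grasp nest [ 62.5 -37.6  83.1] yaw 174.0 zaxis [ 0.001  0.002 -1.   ] open 0.156 gf 30.0 F [ 4.7 -2.1  1.2] M [-0.14 -0.75 -0.02] j [ -18.   22.  116.   23.   21. -125.]
shift [-0.     -0.0005  0.0009] turn/2 [ 0.3046  0.0111 -0.6856] deg 86.0
```

```bash
M="python3 -m handwheel"
$M '[[0,0,0,0.025,0.001,-0.056],[0,0,0,0.051,0.002,-0.114],[0,0,0,0.076,0.003,-0.171],[0,0,0,0.102,0.0037,-0.228],[0,0,0,0.115,0.0042,-0.257],[0,0,0,0.127,0.0047,-0.285],[0,0,0,0.14,0.0052,-0.314],[0,0,0,0.153,0.0056,-0.342]]' >/dev/null
python3 go.py
$M '[[0,0,0,0.02,0.0007,-0.045],[0,0,0,0.04,0.0015,-0.09],[0,0,0,0.06,0.0022,-0.135],[0,0,0,0.08,0.003,-0.18],[0,0,0,0.1,0.0037,-0.225],[0,0,0,0.12,0.0044,-0.27],[0,0,0,0.14,0.0052,-0.314],[0,0,0,0.147,0.0055,-0.33]]' >/dev/null
python3 go.py 62 -38 84 88.5
```

```text
t 19.03 grasp nest [ 62.2 -37.5  83.1] yaw 130.9 zaxis [ 0.002  0.001 -1.   ] open 0.16 gf 30.0 F [2.8 0.1 2.4] M [ 0.01 -0.43  0.01] j [-18.  22. 116.  24.  21. -82.]
t 19.7 grasp nest [ 62.2 -37.1  83.3] yaw 89.5 zaxis [ 0.002  0.    -1.   ] open 0.157 gf 30.0 F [1.6 0.3 3.1] M [ 0.21 -0.18  0.23] j [-18.  22. 116.  24.  21. -41.]
shift [ 0.0005 -0.0002  0.001 ] turn/2 [ 0.0027  0.     -0.0082] deg 1.0
```

```bash
M="python3 -m handwheel"
$M '[[0,0,0,0.004,0,-0.009],[0,0,0,0.008,0.0003,-0.018],[0,0,0,0.012,0.0004,-0.027],[0,0,0,0.012,0.0004,-0.027],[0,0,0,0.012,0.0004,-0.027],[0,0,0,0.012,0.0004,-0.027],[0,0,0,0.012,0.0004,-0.027],[0,0,0,0.012,0.0004,-0.027]]' >/dev/null
python3 go.py
$M '[[0,0,0,0,0,0],[0,0,0,0,0,0],[0,0,0,0,0,0],[0,0,0,0,0,0],[0,0,0,0,0,0],[0,0,0,0,0,0],[-0.0145,-0.0005,0.032,0,0,0],[-0.029,-0.001,0.064,0,0,0]]' 0 >/dev/null
$M '[[-0.016,-0.0006,0.036,0,0,0],[-0.032,-0.001,0.072,0,0,0],[-0.032,-0.001,0.072,0,0,0],[-0.032,-0.001,0.072,0,0,0],[-0.032,-0.001,0.072,0,0,0],[-0.032,-0.001,0.072,0,0,0],[-0.032,-0.001,0.072,0,0,0],[-0.032,-0.001,0.072,0,0,0]]' >/dev/null
python3 go.py; python3 look.py w6
```

```text
t 20.37 grasp nest [ 62.1 -37.3  83.2] yaw 86.3 zaxis [ 0.001 -0.    -1.   ] open 0.163 gf 30.0 F [2.8 0.9 6.5] M [ 0.35 -0.27  0.7 ] j [-19.  22. 116.  24.  21. -38.]
t 21.7 grasp nest [ 62.4 -36.5 230.8] yaw 86.2 zaxis [ 0.003  0.002 -1.   ] open 0.499 gf 0.0 F [ 0.2 -0.6 -0.7] M [0.17 0.   0.  ] j [-22.   3. 113.  14.  43. -29.]
deck z -0.12
wing 740 [ 1.0000e+00 -1.0000e-03  6.3807e+01 -3.7952e+01] angle -0.001
-84 11 x [-2.8  2.9] z [41.3 42.4 43.2]
-78 45 x [-3.3  5.2] z [40.6 43.3 44.9]
-72 47 x [-2.9  5.1] z [40.5 43.4 44.7]
-66 50 x [-3.9  4.8] z [41.9 43.7 45.1]
-60 46 x [-3.6  5.5] z [40.9 43.4 45.1]
-54 75 x [-6.2  8.3] z [42.  47.5 48.6]
-48 115 x [-9.7 19.8] z [43.6 48.6 58.3]
-42 174 x [-20.   21.1] z [56.5 57.6 58.5]
-36 180 x [-20.   20.8] z [56.4 57.7 58.6]
-30 146 x [-11.5  20.9] z [48.6 57.4 58.5]
-24 116 x [-8.8 10.3] z [43.4 51.5 52.6]
-18 123 x [-8.3 10.4] z [42.9 51.5 52.7]
-12 119 x [-8.4 10.4] z [41.6 51.6 52.5]
-6 122 x [-9.  10.5] z [43.3 51.5 52.5]
0 117 x [-8.9 10.4] z [42.7 51.6 52.6]
6 116 x [-8.  10.4] z [43.5 51.6 52.4]
12 65 x [-8.  10.5] z [40.7 51.1 52.4]
18 49 x [ 6.7 10.5] z [39.2 48.4 52.3]
24 31 x [ 9.3 10.5] z [38.9 45.3 51.1]
30 63 x [ 2.3 21.4] z [38.8 44.6 50.6]
36 146 x [-5.7 21.7] z [39.8 45.7 48.2]
42 171 x [-15.1  21.7] z [40.2 45.6 48.4]
48 93 x [-7.7  8.4] z [40.2 47.5 48.4]
54 93 x [-6.9  8.6] z [41.5 47.6 48.4]
60 175 x [-14.3  15.2] z [40.6 46.7 47.7]
66 127 x [-13.5  15.4] z [44.2 46.6 47.7]
72 86 x [-8.8 15.5] z [38.6 45.8 47.3]
78 88 x [-8.9 15.4] z [38.2 45.9 47.2]
84 46 x [-8.1 15.3] z [39.  46.3 47.6]
y of blade -195.1 67.3 block [-192.3    7.3]
```

View pics/w6.png

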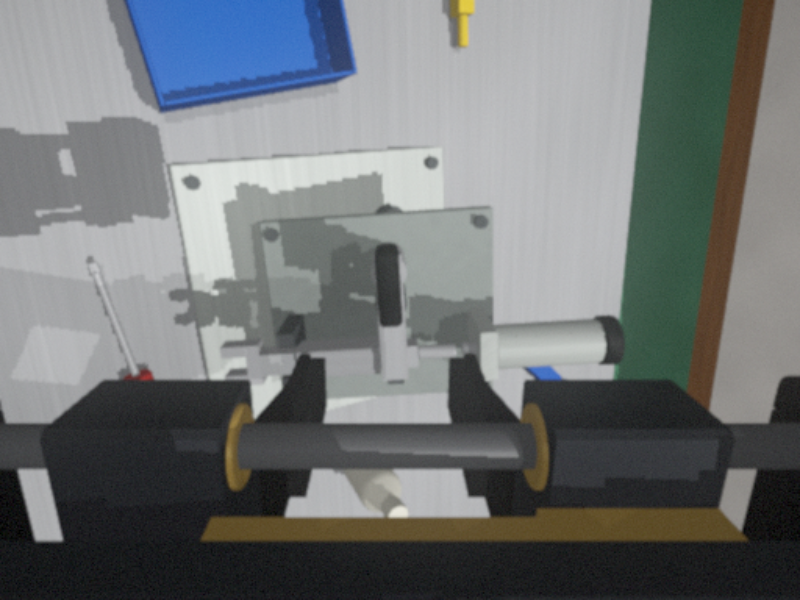

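The wing angle measures −0.001 rad, so the clamp is shut. The arm lies over the shank at (395,355), the fork faces downhill at (240,355), and the blade is home. Handing in.

```bash
python3 -c "
from rig import bot
print(bot.hand_in())"
```

```text
the job is handed in; nothing more can be done
None
```

The job is handed in at about 22 s: the blade is turned fork-out and lies flat and home in both saddles. The clamp arm is back over it at about 0 rad, with the knob turned to its stop. The robot touched none of the bin, screwdriver or oiler.

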